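Clip a weld test coupon into its fixture

ROBOT

A 6-joint arm with a two-finger parallel gripper is mounted at the origin on the work surface. World frame = base frame: x ahead of the robot, y to its left, z up, the work surface at z = 0. Lengths are in mm, angles in degrees, forces in N, time in s.
With the tool pointing down it reaches from about 300 to 850 mm from the base axis. Payload 4.2 kg.
Tool frame: the origin (TCP) lies between the finger pads; the fingertips stand 19 mm ahead of it and the grasp point (between the pads) is the TCP (env.tips_ahead is the distance from the TCP to the fingertips, in mm); z points along the fingers, y is the direction in which the jaws open and shut (so a half turn about z gives the same grasp; the last joint's range is limited). The gripper opens to 91 mm and grips with 3 to 60 N. Pads are 32 mm wide; open, the fingers measure 118 mm over their backs; the gripper's body (76 mm by 178 mm) begins 60 mm behind the grasp point.
Start: joints at [-71.333, 18.312, 89.639, -0, 72.044, -1.146], TCP at [194.9, -540.979, 203.076] pointing down, gripper open.
Joint ranges: [-177.97, 177.97], [-48.28, 115.42], [12.27, 149.76], [-77.06, 257.06], [2.81, 150.46], [-146.56, 146.56]. Speed limits (degrees/s): [147.25, 147.25, 180, 180, 180, 180].

INTERFACE

Orientations are given as [roll, pitch, yaw] about the fixed x, y, z axes, in that order (R = Rz(yaw) Ry(pitch) Rx(roll)).
In Python, from workcell import telemetry, viewer, job_done, env gives the robot as it stands. The module is installed in compiled form; this text tells all that it offers.
- The arm moves only by the shell command python3 -m jog 'ROWS' [FORCE]. ROWS is JSON, a list of rows, each a list of 3 entries, a list of its own where there are three numbers: the shift along the tool's x, y, z in cm, then the turn about the tool's z in degrees, then the opening, from 0 (shut) to 1 (fully open). A call has 1 to 10 rows; each row shifts and turns the pose as measured when the row begins, along the tool's axes as they then stand; what a row does not reach is not made up. A row lasts 1/8 s, in which the tool goes at most 62.5 mm and 10.7 degrees, less where a joint would pass 70% of its speed; a pose out of reach is approached as far as the arm can. A call is refused whole if a number of a shift passes 6.25 or a number of a turn 10.7, either way. A call with a gripper value outside its range is refused whole. The fingers move at their own pace and stop on an object; FORCE is the grip in N (left out, the last holds). Time passes only in rows, so rows that do not move let the fingers close. It gives the time, the measured TCP pose, the force and the opening at its end, in the units of the state.
- telemetry.state(): the state, without advancing time (a new reading comes with each control period).
- viewer.grab_frame(name): name is "scene" or "top" or "wrist"; returns a dict with "color" (384x512x3 uint8, red, green, blue), "K" (3x3 intrinsics, pixels), "rvec" (rotation vector, rad) and "tvec" (3), from world to camera coordinates, as OpenCV has them. Camera axes: x right, y down, z forward; pixel columns grow to the right and rows downward; lengths in mm; the calibration is good to about 2 mm. A picture is of the moment at which its call begins. There is no depth.
- job_done(): hands the job in, once; it reports no verdict.
The state is a dict: "time_s": time; "qpos": joint angles; "qvel": joint speeds; "effort": joint torques, N m; "ee_pos": TCP position; "ee_rot": TCP orientation; "force": force on the tool from outside, world axes, zero at the start; "torque": the same for the moment, N m; "gripper_width": finger opening in mm.
Only numpy, scipy, OpenCV 4.12 (cv2) and the standard library are available. Lean on these libraries where they do the work, as an engineer would, in place of code of your own. Each camera call takes 0.05 s, during which the arm holds its last target. There are 200 camera calls.

TASK

Load the weld test coupon into its holding fixture with the fingertips alone: hold the spring clip's red release bar down with one fingertip so that the orange jaw stays raised, and meanwhile push the coupon along its channel with the other fingertip, in beneath the jaw, until it is fully home against the yellow end stop. Then let the clip close onto the coupon and take the hand away. Do not lift the coupon, and leave the other things on the bench where they are.

Things in the scene. Friction and masses are not known exactly. Their poses are not given: they have to be found in the camera images.
- fixture: Holding fixture bolted to the bench: blue base 250 (x) x 150 (y) x 12 mm with a raised dark bed. Origin on the bench top under the middle of the bed; x runs along the channel towards the yellow end stop (the pushing direction), y towards the red release bar, z up. The clip's hinge rod and blocks run along x at y = 31 to 41 mm, up to z = 50 mm. Position and yaw vary.
- bed (a point): Middle of the bed's top, on the fixture's axis (x = y = 0), 30 mm above the bench. The coupon slides on it, between x = -110 and +90 mm, in a channel 43 mm wide (y = -21.5 to +21.5) between rails 6 mm wide that stand 8 mm above the bed. The channel is open at its -x end.
- stop_face (a point): Middle of the yellow end stop's face at bed height: fixture x = +90 mm, y = 0, z = 30 mm. The stop is 22 mm tall.
- clip (a joint): Angle of the sprung rocker clip (rad): 0 shut (bar up, jaw down), 0.30 fully open at its stop (bar down, jaw up). Shut, the jaw is 4 mm above the bed and bars the coupon's way; above about 0.19 the coupon passes beneath; resting on the coupon it reads about 0.16. Pressing the bar's middle takes about 4 N at first, 7 N at the stop; let go, it springs back.
- bar_top (a point): Middle of the top face of the red release bar, 132 mm long (fixture x = -110 to +22 mm), 30 mm wide, centred near y = 66 mm. Up, it slopes up outwards by 0.3 rad, its middle 44 mm above the bench; held down it is level, 34 mm above the bench: 4 mm above the bed, 6 mm below the coupon's top, so a second fingertip level with it in the channel meets the coupon's end. A fingertip can slide along it.
- jaw_tip (a point): Middle of the underside of the orange jaw, which spans fixture x = 50 to 80 mm and hangs over the middle of the channel (y = 0).
- coupon_center (a point): Centre of the coupon: bright steel plate 90 mm long (along the channel) x 40 wide x 10 thick, about 0.28 kg, copper-coloured bead along its top. It lies flat in the channel, centre 35 mm above the bench, axes parallel to the fixture's. It starts with its centre at fixture x = -32 to -2 mm; fully home its centre is at x = +45 mm and its rear end at x = 0.
- hammer: Bystander: hammer lying on the bench, 240 mm long, origin under its middle.
- gel: Bystander: blue jar with yellow lid, 60 mm across, 75 mm tall, origin under its middle.
- magnet: Bystander: red magnetic square, 60 x 60 x 18 mm, origin under its middle.
- spare: Bystander: spare dark steel plate 90 x 40 x 10 mm, origin under its middle.
Things that resemble listed ones, but are neither listed nor needed, are in the scene too. Leave any blue or turquoise look-alike of the part that bears coupon_center alone.

How it is judged (in metres and radians):
On the way, in this order (a step that is already met when the one before it is completed fails the run):
1. the release bar is held down, so the jaw is up, with the coupon still short of it (value of joint clip above 0.21 rad and x of coupon_center in the frame of fixture below 0.01 m), for 0.2 s.
2. the coupon is under the jaw while the bar is still held down (value of joint clip above 0.19 rad and x of coupon_center in the frame of fixture above 0.02 m), for 0.1 s.
At the end, for the whole second after the job is handed in: The coupon lies flat in the channel within 4 mm of the end stop, and the clip has closed on it (joint between 0.13 and 0.205, at rest) (x of coupon_center in the frame of fixture above 0.041 m and z of coupon_center in the frame of fixture between 0.032 and 0.038 m and value of joint clip between 0.13 and 0.205 rad and velocity of joint clip below 0.05 rad/s and angle between coupon_center's own z axis and vertical below 0.05 rad); the robot touches nothing.
It fails at once if the coupon is lifted (8 mm) or tipped (0.2 rad) (z of coupon_center in the frame of fixture above 0.043 m or angle between coupon_center's own z axis and vertical above 0.2 rad).
It fails at once if a bystander is moved by more than 15 mm (distance of any of hammer, gel, magnet, spare from where it was at the start of the episode above 0.015 m).
It also fails if it takes over 40 s, if anything falls off the work surface, if the arm or the gripper's body presses on something with over 40 N, if the wrist force passes 120 N, or if a joint passes its speed limit or range.

## Working session

There is one attempt and no reset: what is moved stays moved. The work goes in short steps, Python scripts to look and compute and a shell command to move; the robot and the scene stay as the last step left them, time stands still between calls to the robot, and variables do not carry over. Pictures are saved under pics/ and viewed, about 8 in all and at most 12, crops included, and the job is handed in when it is done.

```bash
mkdir -p pics
python3 - <<'E'
from workcell import telemetry, viewer, env
import cv2
print(telemetry.state())
for n in ["scene","top"]:
    f=viewer.grab_frame(n); cv2.imwrite(f"pics/{n}0.png",f["color"][:,:,::-1]); print(n,f["K"],f["rvec"],f["tvec"])
E
```

```text
{'time_s': 0.0, 'qpos': array([-7.13338930e+01,  1.83493570e+01,  8.97043936e+01, -1.25742049e-03,
        7.20462138e+01, -1.14793903e+00]), 'qvel': array([ 0.02305944, -0.03762323,  0.04082653, -0.00061442,  0.06348754,
        0.00372922]), 'effort': array([ 2.09891390e-03, -4.12456870e+01, -2.31972027e+01,  7.26638851e-02,
        4.57082014e-02, -1.55248918e-04]), 'ee_pos': array([ 194.71361026, -540.47008386,  202.25685271]), 'ee_rot': array([-1.79900032e+02, -8.07411221e-04,  1.98144339e+01]), 'force': array([ 0.31709438, -0.43315513, -0.1561197 ]), 'torque': array([ 0.03009932,  0.01057431, -0.02859494]), 'gripper_width': 91.12369122703984}
scene [[499.89555405   0.         248.91955991]
 [  0.         499.89555405 188.7738271 ]
 [  0.           0.           1.        ]] [ 0.91344806  2.36593516 -1.22378257] [ 415.91623729 -146.7040389  1346.63706636]
top [[435.7370517    0.         251.92372111]
 [  0.         435.7370517  195.53025682]
 [  0.           0.           1.        ]] [ 2.10838563 -2.15696706  0.21681043] [ -2.14864216 551.4438462  858.64433416]
```

View pics/top0.png

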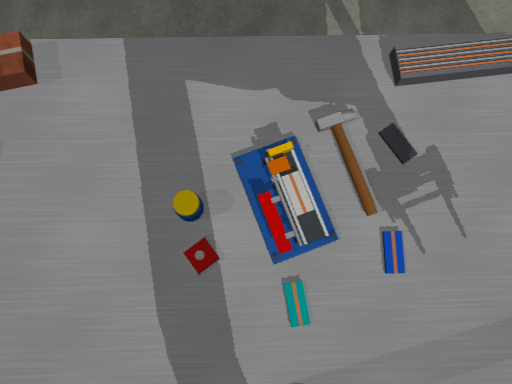

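View pics/scene0.png

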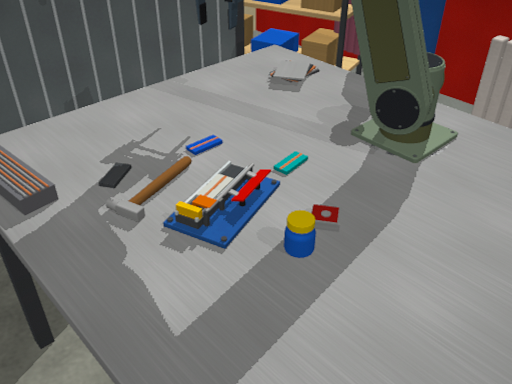

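```bash
cat > h.py <<'E'
import numpy as np, cv2
from workcell import telemetry, viewer
def ray(f,uv,z):
    "world xy on plane z for pixels uv"
    R=cv2.Rodrigues(np.array(f["rvec"],float))[0]; t=np.array(f["tvec"],float).ravel()
    c=-R.T@t; out=[]
    for u,v in np.atleast_2d(uv):
        d=R.T@np.linalg.solve(f["K"],[u,v,1.]); s=(z-c[2])/d[2]; out.append((c+s*d)[:2])
    return np.array(out)
def proj(f,P):
    return cv2.projectPoints(np.atleast_2d(np.array(P,float)),np.array(f["rvec"],float),np.array(f["tvec"],float),f["K"],None)[0][:,0]
E
python3 - <<'E'
from h import *
f=viewer.grab_frame("top"); im=f["color"]
hsv=cv2.cvtColor(im,cv2.COLOR_RGB2HSV).astype(int)
c=cv2.resize(im[125:275,220:350],None,fx=5,fy=5,interpolation=cv2.INTER_CUBIC)[:,:,::-1]; c=c[:600] if 0 else cv2.resize(c,(520,600)); cv2.imwrite("pics/c0.png",c)
H,S,V=hsv[...,0],hsv[...,1],hsv[...,2]
roi=np.zeros(H.shape,bool); roi[125:270,228:345]=1
for n,m,z in [("red",((H<4)|(H>176))&(S>200)&(V>90),44),("yel",(H>19)&(H<32)&(S>180)&(V>120),52),("blue",(H>100)&(H<125)&(S>180),12)]:
    m=m&roi; p=np.argwhere(m)[:,::-1]; r=cv2.minAreaRect(p.astype(np.float32)); print(n,len(p),p.mean(0),r)
    b=cv2.boxPoints(r); print(ray(f,b,z).round(1).tolist(), ray(f,[r[0]],z))
E
```

```text
red 761 [274.01051248 221.99737188] ((274.0709533691406, 221.78443908691406), (62.76194763183594, 12.5330171585083), 68.4046859741211)
[[553.7, -24.9], [563.1, -49.8], [439.5, -93.6], [430.6, -69.2]] [[495.98549141 -59.62605445]]
yel 201 [280.51243781 148.69154229] ((280.5000305175781, 149.0), (8.538147926330566, 25.61444854736328), 71.56504821777344)
[[651.2, -49.2], [668.1, -101.8], [650.1, -106.8], [633.2, -54.4]] [[650.61109226 -78.01322822]]
blue 2975 [277.00941176 197.5092437 ] ((285.1206359863281, 198.45309448242188), (112.97968292236328, 68.03633880615234), 68.74949645996094)
[[643.6, 24.5], [698.0, -118.6], [460.3, -196.4], [411.2, -58.5]] [[550.52755161 -87.6857634 ]]
```

View pics/c0.png

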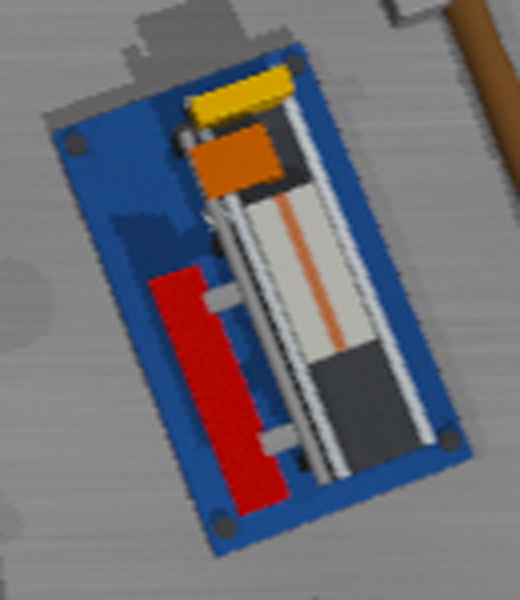

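```bash
cat > fit.py <<'E'
from h import *
from scipy.optimize import least_squares
f=viewer.grab_frame("top")
R=cv2.Rodrigues(np.array(f["rvec"]))[0]; print("cam",-R.T@f["tvec"])
L=[((150,282),22,80.3,48.4,0),((200,266),22,51.7,39.6,0),((240,516),-110,80.3,48.4,0),((288,495),-110,51.7,39.6,0),
((423,447),-110,-21.5,38,0),((437,440),-110,-27.5,38,0),((333,478),-110,27.5,38,0),((350,470),-110,21.5,38,0),
((308,363),-45,20,40,1),((383,340),-45,-20,40,1),((247,208),45,20,40,1),((315,183),45,-20,40,1)]
px=np.array([[a[0][0]/4+220-.4,a[0][1]/4+125-.4] for a in L])
def W(p,q):
    c,s=np.cos(p[2]),np.sin(p[2]); q=np.atleast_2d(q)
    return np.c_[p[0]+c*q[:,0]-s*q[:,1],p[1]+s*q[:,0]+c*q[:,1],q[:,2]]
def r(p):
    q=np.array([[a[1]+a[4]*p[3],a[2],a[3]] for a in L],float)
    return (proj(f,W(p,q))-px).ravel()
s=least_squares(r,[550,-90,.34,-15],loss="soft_l1"); p=s.x
print(p,np.degrees(p[2])); print(r(p).reshape(-1,2).round(1).tolist())
np.save("p.npy",p)
for n,q in dict(stop=[90,0,52],jaw=[65,0,40],bar=[-44,66,44]).items(): print(n,proj(f,W(p,q)),W(p,q))
E
python3 fit.py
```

```text
cam [384.50887165   3.62571033 945.25383184]
[ 5.61045449e+02 -1.09618919e+02  3.37536273e-01 -4.61445836e+00] 19.339403878994634
[[0.4, -1.3], [0.4, -1.2], [0.9, -0.5], [1.4, 0.1], [0.1, -0.3], [-0.8, 0.4], [0.8, 0.3], [-0.7, 1.2], [-0.2, 0.7], [-1.4, -0.2], [-0.6, 0.3], [-0.2, 0.1]]
stop [[281.42375264 151.08548069]] [[645.96705685 -79.81421365  52.        ]]
jaw [[285.21602306 163.19663602]] [[622.37772124 -88.09329846  40.        ]]
bar [[275.14044896 220.95597108]] [[497.67143406 -61.9142622   44.        ]]
```

```bash
python3 -m jog '[[[4,-3.15,0],0.5,0.58],[[4,-3.15,0],0,0.58],[[4,-3.15,0],0,0.58],[[4,-3.15,0],0,0.58],[[4,-3.15,0],0,0.58],[[4,-3.15,0],0,0.58],[[4,-3.15,0],0,0.58],[[4,-3.15,0],0,0.58],[[4,-3.15,0],0,0.58],[[4,-3.15,0],0,0.58]]' 20
cat > where.py <<'E'
from h import *
import sys
p=np.load("p.npy"); s=telemetry.state(); e=s["ee_pos"]; c,n=np.cos(p[2]),np.sin(p[2])
d=e[:2]-p[:2]; print("fix xy",(c*d[0]+n*d[1]).round(1),(-n*d[0]+c*d[1]).round(1),"tip z",(e[2]-19).round(1),"rot",s["ee_rot"].round(2),"w",s["gripper_width"].round(1),"F",s["force"].round(1),"t",s["time_s"])
E
python3 where.py
```

```text
time_s: 1.45
ee_pos: [475.2, -101.2, 201.6]
ee_rot: [-180.0, -0.1, 18.9]
force: [-0.3, -0.5, 0.6]
gripper_width: 52.5Traceback (most recent call last):
  File "where.py", line 4, in <module>
    d=e[:2]-p[:2]; print("fix xy",(c*d[0]+n*d[1]).round(1),(-n*d[0]+c*d[1]).round(1),"tip z",(e[2]-19).round(1),"rot",s["ee_rot"].round(2),"w",s["gripper_width"].round(1),"F",s["force"].round(1),"t",s["time_s"])
                                                                                                                                               ^^^^^^^^^^^^^^^^^^^^^^^^
AttributeError: 'float' object has no attribute 'round'
```

```bash
sed -i 's/s\["gripper_width"\].round(1)/s["gripper_width"]/' where.py
python3 -m jog '[[[0,0.33,3],-0.4,0.58],[[0,0,3],0,0.58],[[0,0,3],0,0.58],[[0,0,2.5],0,0.58],[[0,0,0],0,0.58]]'
python3 where.py
python3 - <<'E'
from h import *
for n in ["wrist","scene","top"]:
    f=viewer.grab_frame(n); im=f["color"]
    if n=="scene": im=cv2.resize(im[110:260,140:340],(800,600),interpolation=cv2.INTER_CUBIC)
    if n=="top": im=im[100:290,200:360]
    cv2.imwrite(f"pics/{n}1.png",im[:,:,::-1])
E
```

```text
time_s: 2.08
ee_pos: [479.2, -100.1, 83.6]
ee_rot: [180.0, -0.2, 19.7]
force: [0.5, 0.8, -0.0]
gripper_width: 52.9
fix xy -74.1 36.1 tip z 64.6 rot [179.98  -0.19  19.74] w 52.90363330998975 F [ 0.5  0.8 -0. ] t 2.075
```

View pics/wrist1.png

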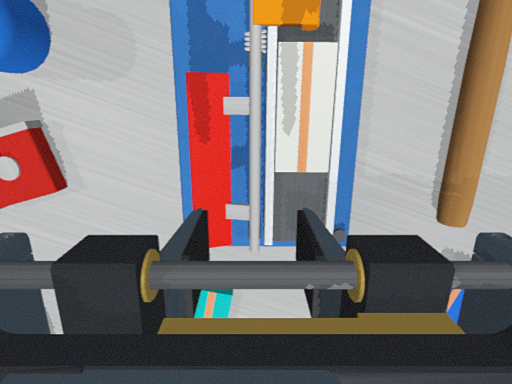

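View pics/scene1.png

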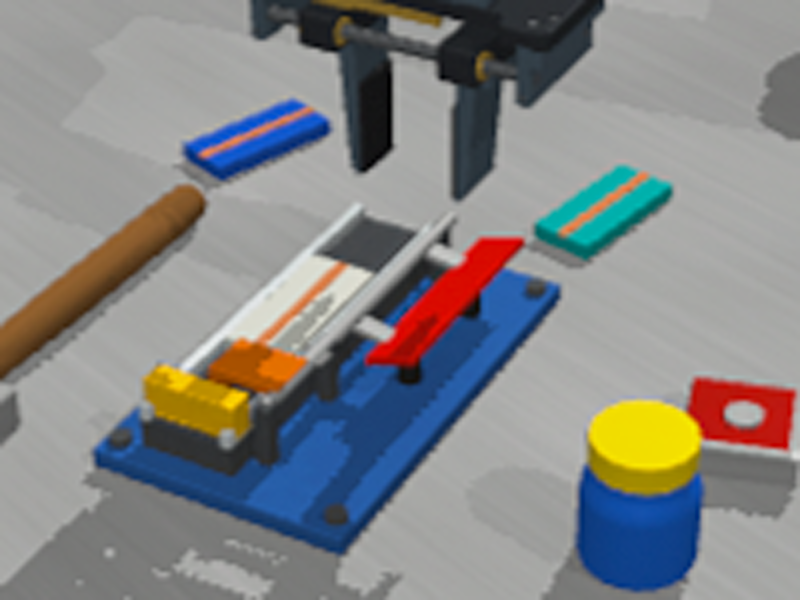

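```bash
python3 -m jog '[[[-0.4,0.3,0],0.2,0.58],[[0,0,0.9],0,0.58],[[0,0,0],0,0.58]]'; python3 where.py
python3 -m jog '[[[0,0,0.7],0,0.58],[[0,0,0],0,0.58]]'; python3 where.py
```

```text
time_s: 2.6
ee_pos: [480.1, -105.7, 79.0]
ee_rot: [179.6, -0.7, 19.5]
force: [-0.3, -1.3, -1.1]
gripper_width: 52.8
fix xy -75.1 30.5 tip z 60.0 rot [179.62  -0.73  19.5 ] w 52.77301510597775 F [-0.3 -1.3 -1.1] t 2.6
time_s: 2.85
ee_pos: [480.2, -105.8, 71.5]
ee_rot: [179.6, -0.7, 19.5]
force: [-0.4, -0.6, 0.3]
gripper_width: 53.0
fix xy -75.0 30.4 tip z 52.5 rot [179.62  -0.73  19.49] w 52.99403391852011 F [-0.4 -0.6  0.3] t 2.85
```

```bash
python3 -m jog '[[[-0.2,-0.2,0],0,0.58],[[0,0,0.7],0,0.58],[[0,0,0],0,0.58]]'; python3 where.py
python3 -m jog '[[[0,0,0.5],0,0.58],[[0,0,0],0,0.58]]'; python3 where.py
```

```text
time_s: 3.22
ee_pos: [477.5, -104.4, 64.0]
ee_rot: [179.6, -0.7, 19.5]
force: [-0.9, -0.2, -0.3]
gripper_width: 53.0
fix xy -77.1 32.6 tip z 45.0 rot [179.63  -0.72  19.5 ] w 52.97531217518966 F [-0.9 -0.2 -0.3] t 3.225
time_s: 3.48
ee_pos: [477.7, -104.4, 58.5]
ee_rot: [179.6, -0.7, 19.5]
force: [-0.4, 0.5, 0.2]
gripper_width: 53.4
fix xy -76.9 32.6 tip z 39.5 rot [179.63  -0.72  19.5 ] w 53.42354717217938 F [-0.4  0.5  0.2] t 3.475
```

Run:
```python
from h import *
a=viewer.grab_frame("wrist")["color"][150:280,130:380]; b=viewer.grab_frame("scene")["color"][110:230,170:290]
a=cv2.resize(a,(800,416),interpolation=cv2.INTER_CUBIC)[:,80:720]; b=cv2.resize(b,(600,600),interpolation=cv2.INTER_CUBIC)
cv2.imwrite("pics/s2.png",b[:,:,::-1])
```

```text
(no output)
```

View pics/s2.png

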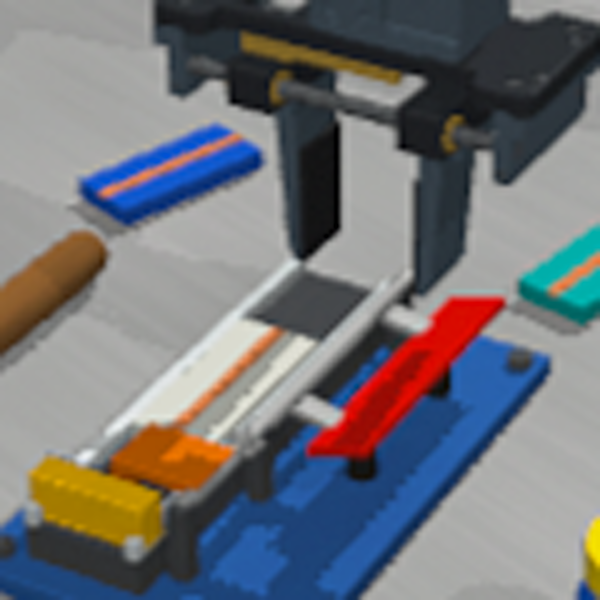

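Run:
```python
from h import *
from workcell import env
p=np.load("p.npy"); f=viewer.grab_frame("scene"); c,s=np.cos(p[2]),np.sin(p[2])
def W(x,y,z): return [p[0]+c*x-s*y,p[1]+s*x+c*y,z]
def cr(P): return ((proj(f,P)[0]-[170,110])*5).round(0)
print(env.tips_ahead)
for n,q in dict(railend_r=[-110,24.5,38],railend_l=[-110,-24.5,38],bar_out_rear=[-110,80.3,48.4],bar_in_front=[22,51.7,39.6],bar_out_front=[22,80.3,48.4],stoptop=[90,0,52]).items(): print(n,cr(W(*q)))
for z in (39.5,49,60):
  for y in (-7,6,59,72): print(z,y,[cr(W(x,y,z)).tolist() for x in (-93,-61)])
```

```text
19.0
railend_r [394. 276.]
railend_l [303. 250.]
bar_out_rear [503. 289.]
bar_in_front [301. 440.]
bar_out_front [360. 442.]
stoptop [105. 467.]
39.5 -7 [[317.0, 274.0], [281.0, 308.0]]
39.5 6 [[341.0, 281.0], [306.0, 315.0]]
39.5 59 [[443.0, 311.0], [410.0, 346.0]]
39.5 72 [[469.0, 319.0], [436.0, 354.0]]
49 -7 [[316.0, 257.0], [281.0, 290.0]]
49 6 [[341.0, 264.0], [306.0, 298.0]]
49 59 [[443.0, 294.0], [410.0, 329.0]]
49 72 [[469.0, 301.0], [436.0, 336.0]]
60 -7 [[316.0, 236.0], [280.0, 269.0]]
60 6 [[340.0, 243.0], [305.0, 277.0]]
60 59 [[444.0, 273.0], [410.0, 308.0]]
60 72 [[469.0, 280.0], [436.0, 315.0]]
```

Run:
```python
from h import *
g=viewer.grab_frame("top"); b=cv2.resize(g["color"][150:280,230:360],(400,400),interpolation=cv2.INTER_CUBIC)
a=cv2.resize(viewer.grab_frame("wrist")["color"][100:340,130:380],(400,384),interpolation=cv2.INTER_CUBIC)
a=cv2.copyMakeBorder(a,0,16,0,0,0)
cv2.imwrite("pics/s3.png",np.hstack([b,a])[:,:,::-1])
f=viewer.grab_frame("scene")
```

```text
(no output)
```

View pics/s3.png

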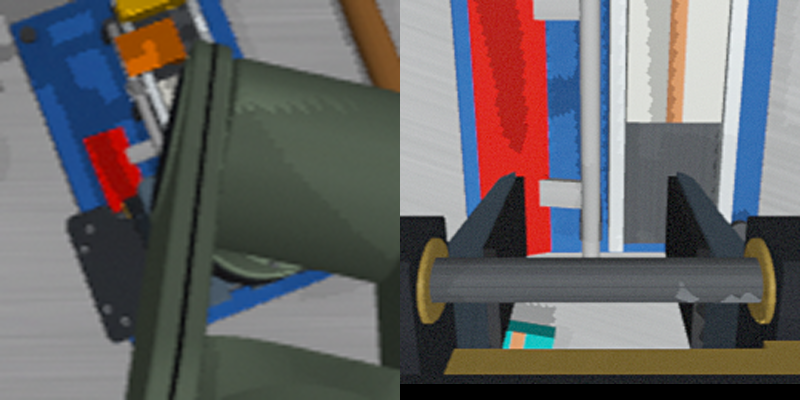

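Run:
```python
from h import *
f=viewer.grab_frame("wrist"); R=cv2.Rodrigues(np.array(f["rvec"],float))[0]; c=-R.T@np.array(f["tvec"]).ravel()
p=np.load("p.npy"); k,n=np.cos(p[2]),np.sin(p[2])
def fx(w): d=np.array(w)[:2]-p[:2]; return [round(k*d[0]+n*d[1],1),round(-n*d[0]+k*d[1],1)]
print("cam",c,fx(c),"K",f["K"][0,0],"fwd",R[2])
uv=[[130+(520-400)/1.6,100+173/1.6],[130+(675-400)/1.6,100+173/1.6]]
for z in (30,40,50,60,70,80): print(z,[fx(w) for w in ray(f,uv,z)])
# fixture features seen: bar/rail checks
for nme,q in dict(coup_rear_l=[-50,20,40],coup_rear_r=[-50,-20,40],rod=[-60,36,48],bar_rear_out=[-80,80,48],bed_end=[-110,0,30]).items():
    w=[p[0]+k*q[0]-n*q[1],p[1]+n*q[0]+k*q[1],q[2]]; u=proj(f,w)[0]; print(nme,((u-[130,100])*1.6+[400,0]).round())
print(telemetry.state()["ee_pos"],telemetry.state()["qpos"])
```

```text
cam [548.54893105 -78.52508511 241.79615355] [np.float64(-1.5), np.float64(33.5)] K 304.78968669812485 fwd [-0.24705497 -0.09478335 -0.96435469]
30 [[np.float64(-74.5), np.float64(66.3)], [np.float64(-74.5), np.float64(-4.7)]]
40 [[np.float64(-71.1), np.float64(64.8)], [np.float64(-71.1), np.float64(-2.9)]]
50 [[np.float64(-67.6), np.float64(63.2)], [np.float64(-67.6), np.float64(-1.1)]]
60 [[np.float64(-64.2), np.float64(61.7)], [np.float64(-64.2), np.float64(0.7)]]
70 [[np.float64(-60.7), np.float64(60.1)], [np.float64(-60.7), np.float64(2.5)]]
80 [[np.float64(-57.3), np.float64(58.6)], [np.float64(-57.3), np.float64(4.3)]]
coup_rear_l [623. 126.]
coup_rear_r [717. 126.]
rod [586. 154.]
bar_rear_out [482. 199.]
bed_end [662. 243.]
[ 478.10662512 -104.47964958   59.141997  ] [-13.73527027  18.59043879 112.9817055    0.11829786  47.54662321
  56.68632191]
```

```bash
python3 -m jog '[[[0,0,0.7],0,0.58],[[0,0,0],0,0.58]]'; python3 -m jog '[[[0,0,0.7],0,0.58],[[0,0,0],0,0.58]]';python3 -m jog '[[[0,0,0.4],0,0.58],[[0,0,0],0,0.58]]'; python3 where.py
python3 - <<'E'
from h import *
a=cv2.resize(viewer.grab_frame("wrist")["color"][100:340,130:380],(400,384),interpolation=cv2.INTER_CUBIC)
b=cv2.resize(viewer.grab_frame("scene")["color"][110:206,190:290],(400,384),interpolation=cv2.INTER_CUBIC)
cv2.imwrite("pics/s4.png",np.hstack([b,a])[:,:,::-1])
E
```

```text
time_s: 4.08
ee_pos: [478.1, -104.5, 51.7]
ee_rot: [179.6, -0.8, 19.5]
force: [0.1, -0.0, -0.3]
gripper_width: 53.0
time_s: 4.32
ee_pos: [478.1, -104.5, 44.0]
ee_rot: [179.6, -0.8, 19.5]
force: [0.2, -0.1, 0.1]
gripper_width: 53.0
time_s: 4.58
ee_pos: [478.2, -104.5, 39.7]
ee_rot: [179.6, -0.8, 19.5]
force: [-0.2, 0.2, -0.3]
gripper_width: 52.9
fix xy -76.5 32.3 tip z 20.7 rot [179.61  -0.76  19.5 ] w 52.89379493939125 F [-0.2  0.2 -0.3] t 4.575
```

View pics/s4.png

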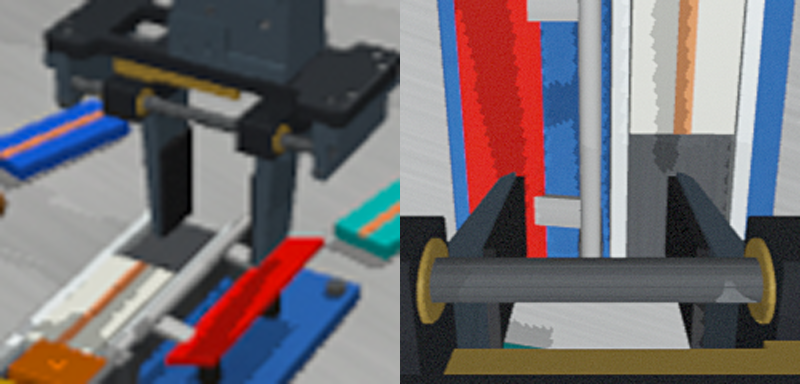

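```bash
for i in 1; do python3 -m jog '[[[0,0,0.4],0,0.58],[[0,0,0],0,0.58]]'; python3 -m jog '[[[0,0,0.4],0,0.58],[[0,0,0],0,0.58]]';python3 -m jog '[[[0,0,0.3],0,0.58],[[0,0,0],0,0.58]]'; done; python3 where.py
```

```text
time_s: 4.92
ee_pos: [478.7, -104.6, 35.9]
ee_rot: [179.6, -0.8, 19.5]
force: [-0.5, 0.4, 0.8]
gripper_width: 52.9
time_s: 5.18
ee_pos: [479.2, -104.7, 32.1]
ee_rot: [179.5, -0.9, 19.5]
force: [-1.8, -0.6, 4.3]
gripper_width: 52.8
time_s: 5.42
ee_pos: [479.4, -105.0, 29.5]
ee_rot: [179.5, -0.9, 19.5]
force: [-0.9, 0.3, 5.0]
gripper_width: 52.8
fix xy -75.5 31.4 tip z 10.5 rot [179.5   -0.87  19.53] w 52.78410970610763 F [-0.9  0.3  5. ] t 5.425
```

```bash
python3 -m jog '[[[0,0,0.3],0,0.58],[[0,0,0],0,0.58]]';python3 -m jog '[[[0,0,0.25],0,0.58],[[0,0,0],0,0.58]]'; python3 where.py
python3 - <<'E'
from h import *
a=cv2.resize(viewer.grab_frame("wrist")["color"][20:260,130:380],(400,384),interpolation=cv2.INTER_CUBIC)
b=cv2.resize(viewer.grab_frame("scene")["color"][120:216,170:270],(400,384),interpolation=cv2.INTER_CUBIC)
cv2.imwrite("pics/s5.png",np.hstack([b,a])[:,:,::-1])
E
```

```text
time_s: 5.68
ee_pos: [479.6, -105.6, 27.1]
ee_rot: [179.4, -0.9, 19.6]
force: [-1.0, -0.6, 5.6]
gripper_width: 52.7
time_s: 5.92
ee_pos: [479.8, -106.2, 25.4]
ee_rot: [179.4, -0.9, 19.6]
force: [-1.3, 1.0, 5.4]
gripper_width: 52.7
fix xy -75.5 30.2 tip z 6.4 rot [179.37  -0.9   19.6 ] w 52.692394864388554 F [-1.3  1.   5.4] t 5.925
```

View pics/s5.png

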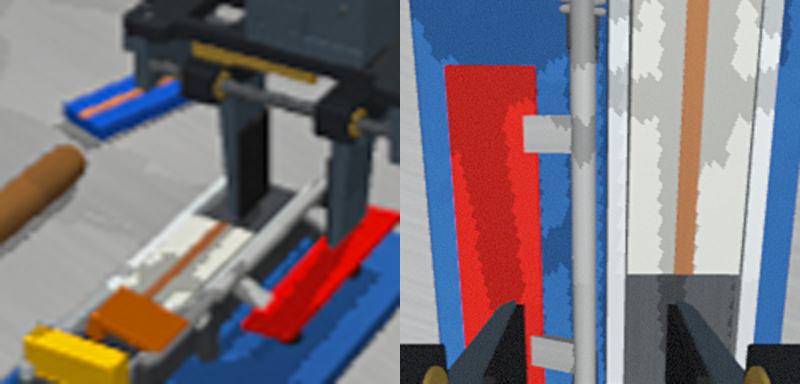

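```bash
python3 -m jog '[[[0,-0.1,0.15],0,0.58],[[0,0,0],0,0.58]]'; python3 -m jog '[[[0.7,-0.05,0.05],0,0.58],[[0.7,-0.05,0.05],0,0.58],[[0,0,0],0,0.58]]'; python3 where.py
```

```text
time_s: 6.28
ee_pos: [479.9, -106.3, 25.1]
ee_rot: [179.2, -0.9, 19.7]
force: [-1.1, 0.8, 6.0]
gripper_width: 53.0
time_s: 6.65
ee_pos: [489.3, -101.2, 24.7]
ee_rot: [179.3, -0.5, 19.8]
force: [0.7, 1.2, 6.3]
gripper_width: 53.2
fix xy -64.9 31.7 tip z 5.7 rot [179.32  -0.51  19.8 ] w 53.20041124289462 F [0.7 1.2 6.3] t 6.65
```

```bash
python3 -m jog '[[[0.7,0,0.05],0,0.58],[[0.7,0,0.05],0,0.58],[[0.7,0,0.05],0,0.58],[[0,0,0.0],0,0.58]]'; python3 where.py
python3 -m jog '[[[0.6,0,0.05],0,0.58],[[0.6,0,0.05],0,0.58],[[0,0,0.0],0,0.58]]'; python3 where.py
```

```text
time_s: 7.15
ee_pos: [497.5, -96.4, 23.9]
ee_rot: [179.6, 0.9, 20.1]
force: [0.8, 2.4, 6.0]
gripper_width: 52.6
fix xy -55.6 33.5 tip z 4.9 rot [179.58   0.89  20.06] w 52.57659265782734 F [0.8 2.4 6. ] t 7.15
time_s: 7.52
ee_pos: [499.3, -95.5, 24.1]
ee_rot: [179.7, 2.0, 20.3]
force: [2.5, 3.4, 5.1]
gripper_width: 52.8
fix xy -53.6 33.8 tip z 5.1 rot [179.7    2.03  20.29] w 52.804366508638964 F [2.5 3.4 5.1] t 7.525
```

Run:
```python
from h import *
w=viewer.grab_frame("wrist")
a=cv2.resize(w["color"][0:240,130:380],(400,384),interpolation=cv2.INTER_CUBIC)
b=cv2.resize(viewer.grab_frame("scene")["color"][120:216,170:270],(400,384),interpolation=cv2.INTER_CUBIC)
cv2.imwrite("pics/s6.png",np.hstack([b,a])[:,:,::-1])
s=telemetry.state(); print(s["qpos"].round(1),s["torque"],s["force"])
R=cv2.Rodrigues(np.array(w["rvec"],float))[0]; print(-R.T@np.array(w["tvec"]).ravel(),R[2])
```

```text
[-11.2  23.8 110.8  -1.8  46.9  59.7] [0.02934822 0.32255777 0.04726953] [-1.2943806  -0.56202346  7.36722097]
[577.81831344 -65.76392717 202.8650272 ] [-0.29053202 -0.11279763 -0.95019358]
```

View pics/s6.png

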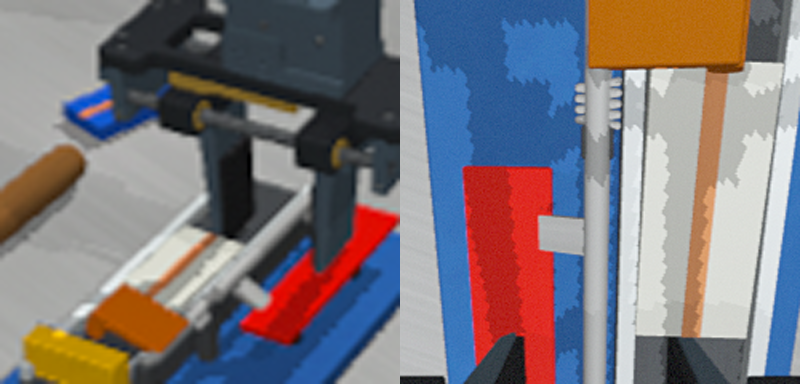

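```bash
python3 -m jog '[[[1.5,0,0],-0.5,0.58]]'; python3 where.py; python3 -m jog '[[[1.2,0,0],0,0.58]]'; python3 where.py
```

```text
time_s: 7.75
ee_pos: [508.6, -91.4, 23.8]
ee_rot: [179.8, 2.6, 20.9]
force: [-11.0, -7.3, 13.6]
gripper_width: 52.9
fix xy -43.5 34.5 tip z 4.8 rot [179.81   2.61  20.9 ] w 52.94488787972764 F [-11.   -7.3  13.6] t 7.75
time_s: 7.88
ee_pos: [513.8, -89.4, 23.8]
ee_rot: [179.9, 3.4, 21.1]
force: [-18.4, -14.0, 24.3]
gripper_width: 53.0
fix xy -37.8 34.7 tip z 4.8 rot [179.86   3.41  21.07] w 53.048727059482665 F [-18.4 -14.   24.3] t 7.875
```

```bash
python3 -m jog '[[[0,0,-0.15],1,0.58]]'; python3 where.py
python3 - <<'E'
from h import *
w=viewer.grab_frame("wrist")
a=cv2.resize(w["color"][0:240,130:380],(400,384),interpolation=cv2.INTER_CUBIC)
b=cv2.resize(viewer.grab_frame("scene")["color"][120:216,170:270],(400,384),interpolation=cv2.INTER_CUBIC)
cv2.imwrite("pics/s7.png",np.hstack([b,a])[:,:,::-1])
E
python3 where.py
```

```text
time_s: 8.0
ee_pos: [512.9, -89.2, 25.5]
ee_rot: [179.9, 3.5, 20.0]
force: [1.4, 2.7, 3.9]
gripper_width: 52.7
fix xy -38.7 35.2 tip z 6.5 rot [179.88   3.52  20.01] w 52.65000030953247 F [1.4 2.7 3.9] t 8.0
fix xy -38.5 35.2 tip z 6.6 rot [179.87   3.48  20.04] w 52.900695400726214 F [-1.9  0.8  6.1] t 8.1
```

View pics/s7.png

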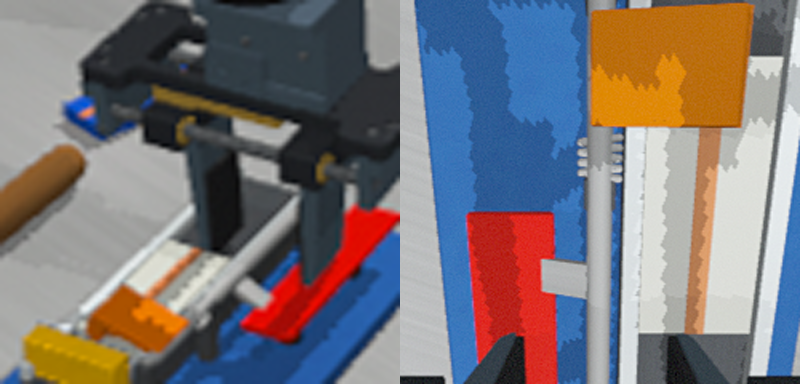

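```bash
python3 -m jog '[[[1.3,0.1,-0.05],0.5,0.58]]'; python3 where.py; python3 -m jog '[[[1.2,0,-0.08],0,0.58]]'; python3 where.py
```

```text
time_s: 8.22
ee_pos: [521.4, -86.0, 25.4]
ee_rot: [180.0, 4.0, 19.5]
force: [-9.8, -2.9, 10.8]
gripper_width: 53.5
fix xy -29.6 35.4 tip z 6.4 rot [179.98   3.96  19.55] w 53.50901575963655 F [-9.8 -2.9 10.8] t 8.225
time_s: 8.35
ee_pos: [529.0, -82.9, 25.5]
ee_rot: [-180.0, 4.5, 19.6]
force: [-9.9, -6.5, 11.9]
gripper_width: 52.8
fix xy -21.4 35.8 tip z 6.5 rot [-179.95    4.45   19.6 ] w 52.84062574514903 F [-9.9 -6.5 11.9] t 8.35
```

```bash
python3 -m jog '[[[1.0,0.15,-0.08],0,0.58]]'; python3 where.py; python3 -m jog '[[[0.8,0.1,-0.08],0,0.58]]'; python3 where.py
```

```text
time_s: 8.48
ee_pos: [533.2, -81.8, 25.6]
ee_rot: [-179.8, 5.2, 19.7]
force: [-17.3, -6.1, 15.6]
gripper_width: 52.6
fix xy -17.0 35.5 tip z 6.6 rot [-179.77    5.19   19.65] w 52.561334419289324 F [-17.3  -6.1  15.6] t 8.475
time_s: 8.6
ee_pos: [533.0, -81.7, 26.0]
ee_rot: [-179.6, 6.2, 19.7]
force: [-18.0, -8.6, 18.2]
gripper_width: 52.7
fix xy -17.2 35.6 tip z 7.0 rot [-179.58    6.23   19.72] w 52.74169671835644 F [-18.   -8.6  18.2] t 8.6
```

```bash
python3 - <<'E'
from h import *
w=viewer.grab_frame("wrist")
a=cv2.resize(w["color"][0:240,130:380],(400,384),interpolation=cv2.INTER_CUBIC)
b=cv2.resize(viewer.grab_frame("scene")["color"][140:220,160:245],(408,384),interpolation=cv2.INTER_CUBIC)[:,:400]
cv2.imwrite("pics/s8.png",np.hstack([b,a])[:,:,::-1])
p=np.load("p.npy"); k,n=np.cos(p[2]),np.sin(p[2])
for q in [(0,0,40),(90,-15,40),(90,-15,30),(90,-15,52),(0,-20,40)]:
    u=proj(w,[p[0]+k*q[0]-n*q[1],p[1]+n*q[0]+k*q[1],q[2]])[0]; print(q,((u-[130,0])*1.6+[400,0]).round())
E
python3 where.py
```

```text
(0, 0, 40) [693. 340.]
(90, -15, 40) [770.  64.]
(90, -15, 30) [759.  66.]
(90, -15, 52) [784.  60.]
(0, -20, 40) [748. 340.]
fix xy -17.2 35.6 tip z 7.0 rot [-179.57    6.22   19.7 ] w 53.12316336422917 F [-16.1  -6.9  17.4] t 8.7
```

View pics/s8.png

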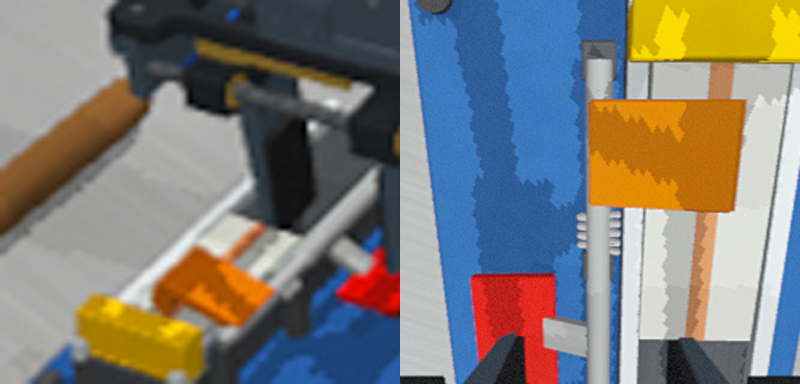

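```bash
python3 -m jog '[[[-1.0,0,0],0,0.58],[[0,0,0],0,0.58]]'; python3 where.py; python3 -m jog '[[[-0.1,0,-1],0,0.58],[[-0.2,0,-2],0,0.58],[[-0.4,0,-4],0,0.58],[[-0.4,0,-4],0,0.58],[[-0.4,0,-4],0,0.58],[[0,0,0],0,0.58],[[0,0,0],0,0.58]]'; python3 where.py
python3 - <<'E'
from h import *
w=viewer.grab_frame("wrist")
a=cv2.resize(w["color"],(427,320),interpolation=cv2.INTER_AREA)[:,14:414]
b=cv2.resize(viewer.grab_frame("scene")["color"][130:250,150:300],(400,320),interpolation=cv2.INTER_CUBIC)
cv2.imwrite("pics/s9.png",np.hstack([b,a])[:,:,::-1])
E
```

```text
time_s: 8.95
ee_pos: [524.2, -85.3, 28.2]
ee_rot: [-179.6, 6.1, 19.6]
force: [-3.2, -1.5, 5.2]
gripper_width: 52.7
fix xy -26.7 35.1 tip z 9.2 rot [-179.61    6.07   19.62] w 52.70353895438325 F [-3.2 -1.5  5.2] t 8.95
time_s: 9.82
ee_pos: [525.5, -84.9, 183.0]
ee_rot: [-179.5, 6.1, 19.6]
force: [-0.3, 0.2, 0.1]
gripper_width: 52.9
fix xy -25.4 35.1 tip z 164.0 rot [-179.49    6.07   19.62] w 52.8775326661744 F [-0.3  0.2  0.1] t 9.825
```

```bash
python3 - <<'E'
from h import *
p=np.load("p.npy"); k,n=np.cos(p[2]),np.sin(p[2])
W=lambda x,y,z:[p[0]+k*x-n*y,p[1]+n*x+k*y,z]
w=viewer.grab_frame("wrist"); im=w["color"]
for y in (-13,10):
    print(y,[(x,tuple(int(v) for v in im[int(round(u[1])),int(round(u[0]))])) if 0<=u[1]<384 and 0<=u[0]<512 else (x,None) for x in list(range(-14,15,4))+list(range(82,96,2)) for u in proj(w,W(x,y,40))])
hsv=cv2.cvtColor(im,cv2.COLOR_RGB2HSV); m=cv2.inRange(hsv,(5,200,120),(16,255,255)); m[:, :230]=0
cc=cv2.connectedComponentsWithStats(m)[2]; print("orange",[c.tolist() for c in cc[1:] if c[4]>150])
red=cv2.inRange(hsv,(0,200,90),(3,255,255)); cc=cv2.connectedComponentsWithStats(red)[2]; print("red",[c.tolist() for c in cc[1:] if c[4]>150])
for th in (0,.16,.3):   # bar front edge corners; hinge ~ y36
    d=.3-th; print(th,[proj(w,W(22,66+s*15*np.cos(d),34+10*d/.3+s*15*np.sin(d)))[0].round(1).tolist() for s in (-1,1)])
E
python3 where.py
```

```text
-13 [(-14, (105, 110, 117)), (-10, (113, 115, 120)), (-6, (105, 111, 112)), (-2, (103, 105, 111)), (2, (234, 236, 231)), (6, (232, 234, 228)), (10, (232, 234, 229)), (14, (233, 235, 230)), (82, (234, 237, 231)), (84, (234, 236, 230)), (86, (235, 237, 232)), (88, (235, 237, 232)), (90, (208, 176, 93)), (92, (255, 225, 0)), (94, (255, 225, 0))]
10 [(-14, (106, 111, 116)), (-10, (109, 111, 117)), (-6, (107, 110, 117)), (-2, (96, 102, 108)), (2, (234, 236, 230)), (6, (232, 234, 228)), (10, (231, 234, 228)), (14, (232, 234, 230)), (82, (194, 201, 199)), (84, (196, 199, 194)), (86, (199, 200, 196)), (88, (199, 199, 195)), (90, (165, 152, 129)), (92, (255, 227, 0)), (94, (255, 225, 0))]
orange []
red [[210, 116, 29, 113, 2687], [53, 147, 66, 55, 1537]]
0 [[237.0, 115.9], [207.6, 117.2]]
0.16 [[237.7, 115.4], [208.2, 115.9]]
0.3 [[237.9, 115.1], [209.0, 114.9]]
fix xy -25.5 35.1 tip z 163.5 rot [-179.46    6.13   19.62] w 52.92066498268147 F [-0.5  0.1 -0.9] t 9.975
```

```bash
python3 -m jog '[[[0,0,0],0,0.58],[[0,0,0],0,0.58]]'; python3 -c "from workcell import job_done; print(job_done())"
```

```text
time_s: 10.22
ee_pos: [524.6, -84.8, 180.9]
ee_rot: [-179.4, 6.3, 19.6]
force: [-0.1, -0.1, -0.3]
gripper_width: 52.8
the job is handed in; nothing more can be done
None
```

I loaded the coupon: one finger held the red bar down while the other pushed the coupon under the raised jaw to the end stop. I then backed off about 10 mm, lifted the hand straight up about 150 mm and handed the job in at 10.2 s.

**Last checks that passed:**
- **Coupon position:** in the wrist image its rear end lies between fixture x = -2 and +2 mm (home is 0). The plate runs unbroken to the stop face at +90 mm.
- **Hand clear:** the force reading is about 0 N.

**Not confirmed:**
- **Clip angle:** I did not measure it. The pixel test on the bar could not tell angles apart, the jaw's orange was not found by my colour mask, and the picture limit stopped a final look. I take the clip as shut on the coupon because nothing holds the bar any more.
- **Bystanders:** I did not re-measure them at the end. The hand moved only over the fixture, and I saw no contact with them.

**Disagreements:**
- **Tip height:** the fingertips were about 30 mm higher than the reported TCP height and the stated 19 mm would put them. I used the pictures and the contact force instead.
- **Tool tilt:** the tool tipped about 6° in pitch while pushing.
- **Push force:** it reached about 23 N sideways and 24 N upward at the worst moment.

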